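# Dock the still-life lamp on its curved rail

## Robot

A 7-joint arm with a two-finger parallel gripper is mounted at the origin on the work surface. World frame = base frame: x ahead of the robot, y to its left, z up, the work surface at z = 0. Lengths are in m, angles in rad, forces in N, time in s.
With the tool pointing down it reaches from about 0.35 to 0.9 m from the base axis. Payload 8.1 kg.
Tool frame: the origin (TCP) lies at the very end of the fingers, on their centre line; the grasp point (between the pads) lies 19 mm behind it; z points along the fingers, y is the line along which they close (so a half turn about z gives the same grasp; the last joint's range is limited). The gripper opens to 92 mm and grips with 3 to 60 N. Pads are 19 mm wide; open, the fingers measure 130 mm over their backs; the gripper's body (75 mm by 190 mm) begins 47 mm behind the grasp point.
Start: joints at [1.181, 0.434, 0.025, 1.573, -0.012, 1.134, -0.075], TCP at [0.177, -0.599, 0.227] pointing down, gripper open.
Joint ranges: [-2.62, 2.62], [-0.44, 2.09], [-1.27, 1.32], [0.08, 2.57], [-1.32, 4.46], [0.12, 2], [-2.74, 2.74]. Speed limits (rad/s): [2.22, 2.22, 3.01, 3.01, 3.14, 3.14, 3.14].

## Interface

Orientations are given as a rotation vector (axis times angle).
In Python, from cell import arm gives the robot as it stands.
- The arm moves only by the tool jog_arm, never from a script. Its argument "rows" is a list of rows, each a list of 3 entries, a list of its own where there are three numbers: the shift along the world's x, y, z in cm, then the turn, a rotation vector about the world's x, y, z in degrees, then the opening, from 0 (shut) to 1 (fully open). A call has 1 to 8 rows; each row is the pose to reach, as a shift and turn from the pose commanded when the call began; what a row does not reach only later rows make up. A row lasts 1/8 s, in which the tool goes at most 62.5 mm and 10.7 degrees, less where a joint would pass 70% of its speed; a pose out of reach is approached as far as the arm can. A call with a gripper value outside its range is refused whole. The fingers move at their own pace and stop on an object; "newtons" is the grip in N (left out, the last holds). Time passes only in rows, so rows that repeat a pose let the fingers close. It gives the time, the measured TCP pose, the force, the opening and the grip force at its end, in the units of the state.
- arm.observe(): the state, without advancing time (a new reading comes with each control period).
- arm.get_image(name): name is "scene" or "top" or "wrist"; returns a dict with "img" (480x640x3 uint8, red, green, blue), "depth" (480x640 float32, m along the optical axis (not along the pixel's ray), 0 where there is no reading), "fx", "fy", "cx", "cy" (pixels), "rvec" (rotation vector, rad) and "tvec" (3), from world to camera coordinates, as OpenCV has them; the wrist camera has in their place "mount" (4x4, takes a point from camera to tool coordinates, whose origin is the TCP and whose axes are the flange's). Camera axes: x right, y down, z forward; pixel columns grow to the right and rows downward; lengths in m; the calibration is good to about 2 mm. A picture is of the moment at which its call begins: read the wrist's pose just before it.
- arm.sign_off(): hands the job in; it is judged then, once.
The state is a dict: "clock": time; "joints": joint angles; "dq": joint speeds; "joint_efforts": joint torques, N m; "position": TCP position; "ee_rot": TCP orientation; "force": force on the tool from outside, world axes, zero at the start; "ft_torque": the same for the moment, N m; "width": opening from 0.0 (shut) to 1.0 (fully open); "gripper_force": force on a finger pad.
Only numpy, scipy, OpenCV 4.12 (cv2) and the standard library are available. Lean on these libraries where they do the work, as an engineer would, in place of code of your own. Each camera call takes 0.05 s, during which the arm holds its last target. There are 200 camera calls.

## Task

Slide the small lamp carriage along the bent steel rail, round the bend and into the dock on the other leg: press it against the dock's sprung buffer until the spring catch has snapped shut behind its front flange, so that it stays docked when you let go. Push it smoothly, without ramming it, and leave the bowl, the jar and the paint pot where they stand.

Things in the scene. Friction and masses are not known exactly. Their poses are not given: they have to be found in the camera images.
- rail: Fixed bent steel rod, 12 mm thick, level, its axis 150 mm above the table. Origin: on the table under the centre of the bend; z up. In its own axes the rod runs along +x at y = 150 mm from x = -175 mm to 0, then a quarter circle of radius 150 mm about the origin to (150, 0), then along -y at x = 150 mm to y = -190 mm. Travel goes that way. Thin posts stand right under both ends.
- bend_start (a point): Point on the rod's axis where the straight start leg ends and the bend begins: rail (0, 150, 150) mm. The start leg's free end, 175 mm before it, carries a black 20 mm ball; post of 12 mm diameter 10 mm inside the end, round foot of 50 mm.
- bend_end (a point): Point on the rod's axis where the bend ends and the straight dock leg begins: rail (150, 0, 150) mm.
- carriage: Loose aluminium spool, 50 mm long, threaded on the rod; bore 17 mm, so it hangs 2.5 mm low and turns with the bend by itself; 0.2 to 0.45 kg. Origin: centre of the bore at mid-length; x along the bore in the direction of travel, z up. Starts on the start leg at rail x -105 to -45 mm. Waist 30 mm in diameter, x -20 to 12. Front flange 52 mm, x 12 to 16, then a 45 degree cone to the nose, 34 mm, at x = 25.
- flange_back (a point): Centre of the flat back face of the carriage's rear flange (60 mm in diameter, 5 mm thick), at carriage x = -25 mm. A good place to push, with fingers astride the rod (the face lies clear from 6 to 30 mm off the rod's axis); the carriage slides with a few newtons of friction.
- lamp (a point): Centre of the white cylindrical lamp that hangs under the carriage's waist: 38 mm in diameter, 62 mm wide across the rod, 46 mm below the bore's axis.
- buffer (a joint): Travel (m) of the dock's sprung buffer, a black 34 mm collar on the second leg: 0 free, 0.010 hard against the dock's grey post; 3 N at first, 7 N at the end. The dock's place is not told: look or feel for it. The free face of the buffer lies between rail y = -68 and -118 mm, facing the bend. Docked and let go, the carriage keeps it about 4 mm pressed. Pushes over 25 N are ramming.
- catch (a joint): Angle (rad) of the dock's spring catch, a lever with a 12 mm roller on the outer side of the rail, at most 165 mm high: 0 closed. The carriage's cone pushes it open to 0.15 with 4 to 12 N of push, starting when the nose is still some 14 mm short of the buffer; it snaps shut behind the front flange when the buffer is pressed 4 to 5 mm. From there 5 mm remain to the firm end.
- bowl: Blue ceramic bowl, 84 mm in diameter, 35 mm high, inside the bend; origin under its foot. Leave alone.
- jar: Terracotta jar with cork lid, 52 mm in diameter, 75 mm high, inside the bend; origin under its foot. Leave alone.
- paint_pot: Paint can, 76 mm in diameter, 85 mm high, on the table at the right of the rail; origin under its foot. Leave alone.

How it is judged:
By the outcome, as a careful person would: the job done as asked, in the order asked, and still so for the second after the job is handed in, with the robot touching nothing.
It also fails if it takes over 58 s, if anything falls off the work surface, if the arm or the gripper's body presses on something with over 40 N, if the wrist force passes 120 N, or if a joint passes its speed limit or range.

## Working session

There is one attempt and no reset: what is moved stays moved. The work goes in short steps, Python scripts to look and compute and a tool call to move; the robot and the scene stay as the last step left them, time stands still between calls to the robot, and variables do not carry over. Pictures are saved under pics/ and viewed, at most 10 in all, crops included, and the job is handed in when it is done.

Besides the shell and the picture viewer there is one more tool, called after "Call:" as name(argument=value, ...) on one line, values as JSON. jog_arm: Moves the arm, as the interface text tells. Its arguments: {"type":"object","properties":{"rows":{"type":"array","items":{"type":"array"}},"newtons":{"type":"number"}},"required":["rows"]}

```bash
ls; mkdir -p pics
python3 - <<'E'
from cell import arm
import cv2,pickle
s=arm.observe();print(s)
d={}
for n in("scene","top"):
    d[n]=arm.get_image(n);cv2.imwrite(f"pics/{n}0.png",d[n]["img"][:,:,::-1]);print(n,d[n]["rvec"],d[n]["tvec"],d[n]["fx"])
pickle.dump(d,open("d0.pkl","wb"))
E
```

```text
pics
{'clock': 0.0, 'joints': array([ 1.18139464,  0.43522499,  0.02498592,  1.57410289, -0.0116131 ,
        1.13400359, -0.07509897]), 'dq': array([-0.00032865,  0.00073315,  0.00153827, -0.0010486 ,  0.00100524,
        0.00019318, -0.00068772]), 'joint_efforts': array([ 1.20613731e-03, -6.67855024e+01,  9.85604301e-01, -3.14452457e+01,
       -6.05173758e-02,  4.27647424e-02,  1.52969569e-04]), 'position': array([ 0.17659858, -0.59899133,  0.22594163]), 'ee_rot': array([-3.10783005e+00, -4.48609013e-01,  5.70741700e-04]), 'force': array([ 0.78170693, -0.95060729,  0.20036905]), 'ft_torque': array([ 0.02747624,  0.00872722, -0.00331269]), 'gripper_force': 0.0, 'width': 0.9971885849731893}
scene [ 2.14964793  1.12667141 -0.47079662] [-0.21831149 -0.26693214  1.29476573] 463.4484689329753
top [ 2.13348769 -2.1876796   0.14283465] [-0.10997586  0.55044814  0.95741969] 441.3147194423387
```

View pics/scene0.png

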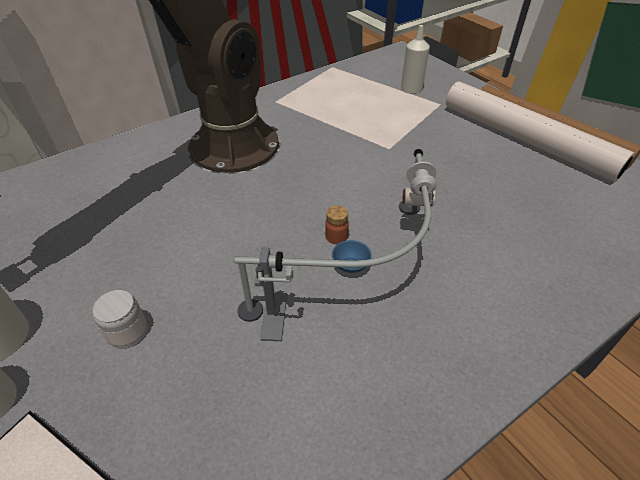

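View pics/top0.png

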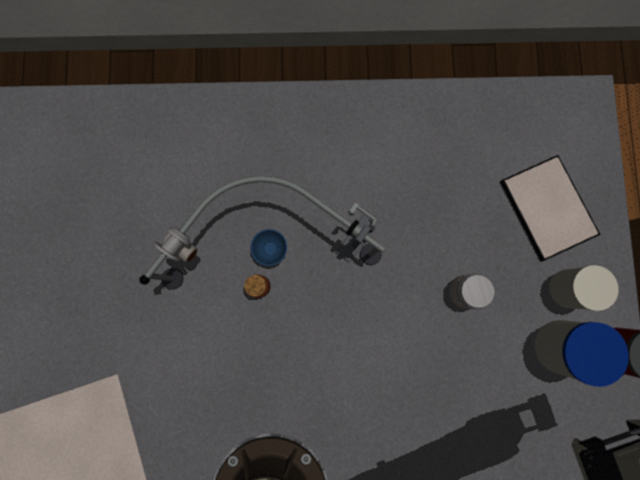

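The top view shows the ball at about (144,280), the carriage near (176,245), the dock collar near (352,229) and the rod's far end near (382,249). Next I cast rays onto the z = 0.15 plane and check them with the depth cloud.

```bash
cat > h.py <<'E'
import numpy as np,cv2
def cloud(im):
    R=cv2.Rodrigues(np.array(im["rvec"],float))[0];t=np.array(im["tvec"],float)
    v,u=np.mgrid[:480,:640];z=im["depth"].astype(float)
    P=np.stack([(u-im["cx"])/im["fx"]*z,(v-im["cy"])/im["fy"]*z,z],-1)
    return (P-t)@R
def ray(im,u,v,h):
    R=cv2.Rodrigues(np.array(im["rvec"],float))[0];t=np.array(im["tvec"],float)
    c=-R.T@t;d=R.T@np.array([(u-im["cx"])/im["fx"],(v-im["cy"])/im["fy"],1])
    return c+d*(h-c[2])/d[2]
E
python3 - <<'E'
import pickle;from h import *
np.set_printoptions(precision=4,suppress=True)
d=pickle.load(open("d0.pkl","rb"));im=d["top"];W=cloud(im)
ball=ray(im,144.5,280,.155);end=ray(im,382,249,.152)
print(ball,end,np.linalg.norm((ball-end)[:2]))
a=np.array([-.175,.15]);b=np.array([.15,-.19])
def fit(A,B):
    A=np.array(A);B=np.array(B)[:,:2];ca,cb=A.mean(0),B.mean(0)
    H=(A-ca).T@(B-cb);th=np.arctan2(H[0,1]-H[1,0],H[0,0]+H[1,1])
    R=np.array([[np.cos(th),-np.sin(th)],[np.sin(th),np.cos(th)]]);return th,R,cb-R@ca
th,R,t=fit([a,b],[ball,end]);print("th",np.degrees(th),t)
m=(W[...,2]>.13)&(W[...,2]<.175)&(im["depth"]>0)
v,u=np.nonzero(m);P=W[m]
L=(P[:,:2]-t)@R
k=(np.abs(L)<.25).all(1);L=L[k];P=P[k]
# arc radius & legs residuals
q=(L[:,0]>0.0)&(L[:,1]>0.0);print("arc r",np.c_[np.degrees(np.arctan2(L[q,1],L[q,0])),np.hypot(*L[q].T),P[q,2]][::25])
q=(L[:,0]<0)&(L[:,1]>.1);print("leg1 n",q.sum());
for lo in np.arange(-.19,0,.01):
    s=q&(L[:,0]>=lo)&(L[:,0]<lo+.01)
    if s.any():print(round(lo,3),s.sum(),L[s,1].min(),L[s,1].max(),P[s,2].max())
print("leg2");q=(L[:,1]<0)&(L[:,0]>.05)
for lo in np.arange(-.21,0,.01):
    s=q&(L[:,1]>=lo)&(L[:,1]<lo+.01)
    if s.any():print(round(lo,3),s.sum(),L[s,0].min(),L[s,0].max(),P[s,2].max())
print("white/jar etc",ray(im,478,291,.085),ray(im,268,247,.035),ray(im,257,286,.075))
E
```

```text
[0.466  0.2244 0.155 ] [ 0.5155 -0.2414  0.152 ] 0.4683402971218378
th -37.64077793631625 [ 0.5128 -0.0003]
arc r [[42.3183  0.1576  0.1518]
 [41.4317  0.1539  0.1564]
 [48.9005  0.1552  0.1559]
 [30.0509  0.1517  0.1582]
 [42.9883  0.1498  0.1581]
 [23.9715  0.1523  0.158 ]
 [42.2323  0.1471  0.1594]
 [22.3391  0.1513  0.1576]
 [45.6927  0.1479  0.1533]
 [25.8866  0.147   0.1582]
 [53.9117  0.1496  0.1581]
 [22.1812  0.1483  0.1536]
 [53.4264  0.1473  0.1573]
 [11.7095  0.1549  0.1567]
 [15.6001  0.1485  0.1565]
 [18.5745  0.1449  0.152 ]
 [60.1471  0.1482  0.1539]
 [63.9569  0.151   0.1529]
 [66.2449  0.1513  0.1552]
 [67.8876  0.1511  0.1567]
 [68.9205  0.1503  0.1568]
 [68.7401  0.1484  0.1542]
 [ 4.6808  0.1455  0.1507]
 [74.9262  0.1511  0.1585]
 [77.6455  0.1528  0.1555]
 [76.9285  0.1462  0.154 ]
 [81.309   0.1475  0.1566]
 [85.0685  0.1488  0.1571]
 [87.3272  0.1474  0.1539]]
leg1 n 984
-0.19 9 0.14579202951052267 0.15722366243221314 0.15998609114817
-0.18 52 0.14215476128051957 0.16081903403847103 0.1651801142929304
-0.17 55 0.14398031855203927 0.15867397281154716 0.1610414
[... 1849 characters left out ...]
9 31 0.14391348640694218 0.15562280727538205 0.15797871110114772
-0.08 31 0.1441768805373201 0.15592042098646886 0.15924202309380084
-0.07 30 0.1440466155279488 0.15532622046388236 0.15937167249256703
-0.06 30 0.14437473409501064 0.15574411559683793 0.1583715887094714
-0.05 30 0.1438832725284589 0.15577131433342234 0.15860431882343956
-0.04 31 0.14452967307416267 0.15598999380687734 0.1587555886624725
-0.03 29 0.14468182348949582 0.15535291908992108 0.15867671360373042
-0.02 29 0.14455677779357265 0.15592240787851924 0.15981271164305327
-0.01 31 0.14446014887637135 0.15618337611485344 0.15871634990034492
white/jar etc [ 0.4285 -0.4499  0.085 ] [ 0.5386 -0.0029  0.035 ] [0.4511 0.0168 0.075 ]
```

Run:
```python
import cv2
a=cv2.imread("pics/top0.png")[170:300,120:400];cv2.imwrite("pics/topc.png",cv2.resize(a,None,fx=2.85,fy=2.85,interpolation=cv2.INTER_CUBIC))
```

```text
(no output)
```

View pics/topc.png

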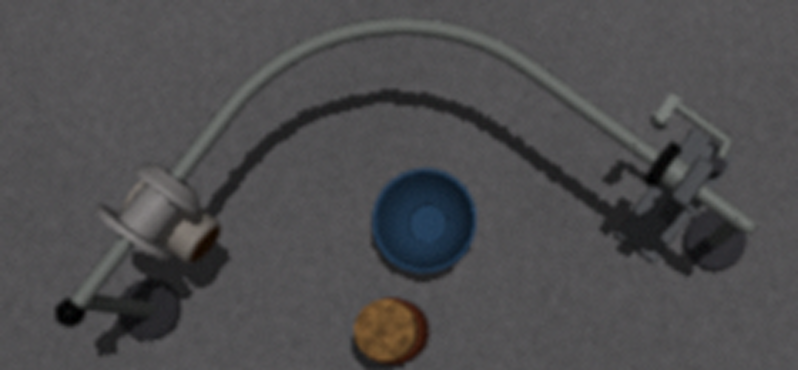

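The rail fits well: the leg offsets, arc radius and rod height (~0.157 at the top) all match the given sizes. The carriage's rear face is near rail x = -0.107 and the buffer face near rail y = -0.115. Next is a planner helper.

```bash
cat > plan.py <<'E'
import numpy as np
from scipy.spatial.transform import Rotation as Ro
th=np.radians(-37.64);R=np.array([[np.cos(th),-np.sin(th)],[np.sin(th),np.cos(th)]])
O=np.array([.5128,-.0003])+R@[0.,.0015]
B=.15*np.pi/2
def rod(s):  # s=0 at bend start
    s=np.asarray(s,float);a=np.clip(s,0,B)/.15
    return np.stack([np.minimum(s,0)+.15*np.sin(a),.15*np.cos(a)-np.maximum(s-B,0)],-1)
def pusher(s,back=.0345):   # carriage centre s -> world xy, travel yaw (deg)
    d=rod(s+.025)-rod(s-.025);h=np.arctan2(d[1],d[0]);c=np.array([np.cos(h),np.sin(h)]);n=np.array([-c[1],c[0]])
    q=rod(s+np.linspace(-.06,.02,400))-rod(s)
    p=rod(s)-back*c+np.interp(-back,q@c,q@n)*n
    return O+R@p,np.degrees(h+th)
def now():
    from cell import arm
    o=arm.observe();x=Ro.from_rotvec(o["ee_rot"]).as_matrix()
    return o,np.degrees(np.arctan2(x[1,0],x[0,0])),x[:,2]
E
python3 - <<'E'
from plan import *
np.set_printoptions(precision=4,suppress=True)
o,y,z=now();print(o["position"],y,z,O)
for s in [-.083]+list(np.arange(-.08,.36,.02)):
    p,h=pusher(s);print(round(s,3),p,round(h,1))
print("hover",pusher(-.083,.052))
E
```

```text
[ 0.1766 -0.5991  0.226 ] 16.426821170621903 [-0.0006  0.0013 -1.    ] [0.5137 0.0009]
-0.083 [0.5123 0.1914] -37.6
-0.08 [0.5147 0.1896] -37.6
-0.06 [0.5305 0.1774] -37.6
-0.04 [0.5463 0.1652] -37.6
-0.02 [0.5622 0.153 ] -37.7
0.0 [0.578  0.1408] -40.0
0.02 [0.5937 0.1286] -45.4
0.04 [0.6094 0.1164] -52.9
0.06 [0.6239 0.1027] -60.6
0.08 [0.6364 0.0871] -68.2
0.1 [0.6468 0.0701] -75.8
0.12 [0.6548 0.0517] -83.5
0.14 [0.6603 0.0325] -91.1
0.16 [0.6632 0.0128] -98.8
0.18 [ 0.6635 -0.0072] -106.4
0.2 [ 0.6611 -0.0271] -114.0
0.22 [ 0.6561 -0.0464] -121.3
0.24 [ 0.6484 -0.0651] -126.0
0.26 [ 0.6384 -0.0825] -127.6
0.28 [ 0.6265 -0.0985] -127.6
0.3 [ 0.6142 -0.1144] -127.6
0.32 [ 0.602  -0.1302] -127.6
0.34 [ 0.5898 -0.1461] -127.6
hover (array([0.4984, 0.2021]), np.float64(-37.64))
```

Call:
jog_arm(rows=[[[0, 0, 4], [0, 0, 0], 1], [[3, 4, 8], [0, 0, 9], 1], [[7, 8, 9], [0, 0, 18], 0.6], [[11, 12, 9], [0, 0, 27], 0.3], [[15, 16, 9], [0, 0, 36], 0.3], [[19, 21, 9], [0, 0, 45], 0.3], [[22, 26, 9], [0, 0, 54], 0.3], [[25, 31, 9], [0, 0, 63], 0.3]], newtons=20)

```text
clock: 1.1
position: [0.4274, -0.2875, 0.3165]
ee_rot: [-2.411, -2.014, 0.0]
force: [1.5, -0.6, -0.5]
width: 0.397
gripper_force: 0.0
```

Call:
jog_arm(rows=[[[2, 6, 0], [0, 0, 8], 0.3], [[3, 12, 0], [0, 0, 16], 0.3], [[4, 18, 0], [0, 0, 24], 0.3], [[5, 24, 0], [0, 0, 32], 0.3], [[6, 30, 0], [0, 0, 40], 0.3], [[7, 36, 0], [0, 0, 48], 0.3], [[7.2, 42, 0], [0, 0, 56], 0.3], [[7.2, 48, 0], [0, 0, 63], 0.3]])

```text
clock: 2.1
position: [0.4986, 0.1921, 0.3165]
ee_rot: [-1.006, -2.976, 0.0]
force: [0.5, -0.0, -0.4]
width: 0.298
gripper_force: 0.0
```

Call:
jog_arm(rows=[[[0, 0.5, 0], [0, 0, 0], 0.3], [[0, 1.0, 0], [0, 0, 0], 0.3], [[0, 1.1, 0], [0, 0, 0], 0.3]])

```text
clock: 2.48
position: [0.4991, 0.2002, 0.3165]
ee_rot: [1.015, 2.973, -0.001]
force: [-0.7, -0.3, -0.3]
width: 0.3
gripper_force: 0.0
```

Run:
```python
from plan import *
np.set_printoptions(precision=4,suppress=True)
from cell import arm
import cv2
o,y,z=now();print(o["position"],y,z,o["width"],o["joints"],o["force"],o["clock"])
im=arm.get_image("wrist");cv2.imwrite("pics/w1.png",im["img"][:,:,::-1]);print(im["mount"])
```

```text
[0.4991 0.2002 0.3165] 142.29434632905964 [-0.0002 -0.0008 -1.    ] 0.3001556594879921 [ 0.1113  0.3305 -0.788   1.5978  0.2407  1.3143  0.2015] [-0.703  -0.2655 -0.2719] 2.475
[[-0.0002 -0.9643 -0.2647  0.0701]
 [ 1.     -0.0001 -0.0001 -0.    ]
 [ 0.0001 -0.2647  0.9643 -0.1578]
 [ 0.      0.      0.      1.    ]]
```

View pics/w1.png

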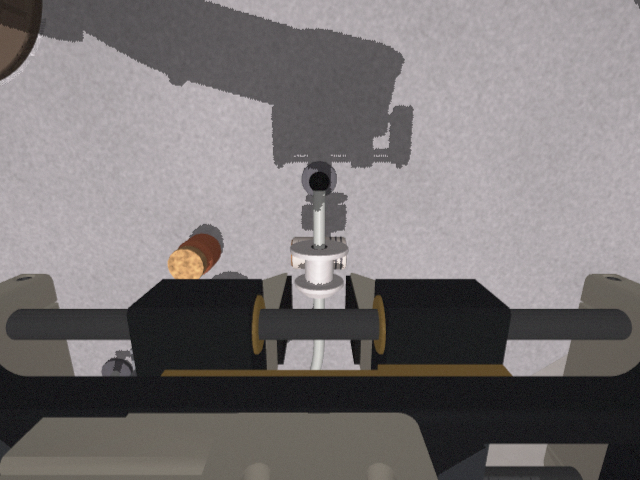

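The wrist view shows the rod centred at column 319, so the fingers are aligned laterally. The rear flange is around row 245, ahead of the ball at (319,181). I'll measure the flange's back face from depth.

Run:
```python
from plan import *
np.set_printoptions(precision=4,suppress=True)
from cell import arm
o=arm.observe();im=arm.get_image("wrist")
T=np.eye(4);T[:3,:3]=Ro.from_rotvec(o["ee_rot"]).as_matrix();T[:3,3]=o["position"];T=T@im["mount"]
v,u=np.mgrid[:480,:640];z=im["depth"]
P=np.stack([(u-im["cx"])/im["fx"]*z,(v-im["cy"])/im["fy"]*z,z],-1)@T[:3,:3].T+T[:3,3]
L=(P[...,:2]-O)@R
for r in range(170,300,4):
    c=slice(285,355);m=(P[r,c,2]>.12)&(P[r,c,2]<.2)&(z[r,c]>0)
    if m.any():
        i=np.argmax(np.where(m,P[r,c,2],0));print(r,L[r,c][i],P[r,c,2][i],"y span",L[r,c][m][:,1].min(),L[r,c][m][:,1].max())
```

```text
174 [-0.1808  0.1466] 0.1568168678453078 y span 0.14372018503955253 0.1551382152338169
178 [-0.1773  0.1476] 0.15957139825878636 y span 0.14081609974926196 0.15806966661284155
182 [-0.1737  0.1494] 0.1602606390351995 y span 0.13984495385668327 0.1590521860815179
186 [-0.1699  0.1457] 0.15967139364384403 y span 0.14074986798338618 0.15808132843712366
190 [-0.1659  0.1504] 0.15784745730408095 y span 0.1436422629288023 0.1552280646981692
194 [-0.1621  0.1494] 0.15756933631511444 y span 0.14358394206598118 0.15527713395201972
198 [-0.158   0.1485] 0.15580677045274022 y span 0.1435453223480117 0.15426950225995084
202 [-0.1543  0.1475] 0.15686044141690653 y span 0.1435495467165566 0.15429813887922697
206 [-0.1506  0.1484] 0.15762478012055214 y span 0.14353916875698242 0.15429598169993994
210 [-0.1464  0.1494] 0.1561750910229331 y span 0.1434985055066081 0.15432096707042897
214 [-0.1425  0.1475] 0.15631550463520005 y span 0.14344821648857742 0.15431953185949376
218 [-0.1385  0.1523] 0.15622637833059727 y span 0.1434367489412765 0.15433949052912863
222 [-0.1345  0.1465] 0.15625741302151597 y
[... 1019 characters left out ...]
-0.0873  0.1464] 0.16362906702573649 y span 0.13483585822821065 0.1640313860956043
274 [-0.0828  0.1473] 0.16301702792144357 y span 0.13156921885548517 0.1671619549995969
278 [-0.0783  0.1463] 0.16250019773164748 y span 0.12461262393062723 0.17409787905643384
282 [-0.0743  0.1463] 0.16339343257217792 y span 0.1242939587052924 0.17449010996574368
286 [-0.0705  0.1463] 0.16454997516493902 y span 0.1243930385004815 0.17310780958270242
290 [-0.0698  0.1483] 0.17294398013217238 y span 0.12903271234699726 0.16854036882307047
294 [-0.0663  0.1493] 0.17448483357461692 y span 0.1338734929831231 0.1636657867107731
298 [-0.0578  0.1493] 0.16569771099754171 y span 0.14423450786546463 0.15444166366136927
```

Call:
jog_arm(rows=[[[0, 0, -4], [0, 0, 0], 0.3], [[0, 0, -9], [0, 0, 0], 0.3], [[0, 0, -13], [0, 0, 0], 0.3], [[0, 0, -16], [0, 0, 0], 0.3], [[0, 0, -18], [0, 0, 0], 0.3], [[0, 0, -18.7], [0, 0, 0], 0.3], [[0, 0, -18.7], [0, 0, 0], 0.3]])

```text
clock: 3.45
position: [0.499, 0.201, 0.1299]
ee_rot: [1.013, 2.974, -0.0]
force: [0.4, -0.1, -0.6]
width: 0.302
gripper_force: 0.0
```

Call:
jog_arm(rows=[[[0.2, -0.15, 0], [0, 0, 0], 0.3], [[0.4, -0.3, 0], [0, 0, 0], 0.3], [[0.6, -0.45, 0], [0, 0, 0], 0.3], [[0.8, -0.6, 0], [0, 0, 0], 0.3], [[1.0, -0.75, 0], [0, 0, 0], 0.3], [[1.2, -0.9, 0], [0, 0, 0], 0.3], [[1.4, -1.05, 0], [0, 0, 0], 0.3], [[1.6, -1.2, 0], [0, 0, 0], 0.3]])

```text
clock: 4.45
position: [0.5146, 0.1898, 0.1297]
ee_rot: [-1.011, -2.974, -0.0]
force: [-2.2, 1.7, -0.2]
width: 0.299
gripper_force: 1.0
```

Contact is at about 3 N, where predicted (s ≈ -0.080). Next I work out the round increments per call along the path.

Run:
```python
from plan import *
for k in range(9):
    s0=-.08+.04*k;p0,h0=pusher(s0)
    print(round(s0,3),[[round(float(x),2) for x in (*((p-p0)*100),h-h0)] for p,h in (pusher(s0+.005*j) for j in range(1,9))])
```

```text
-0.08 [[0.4, -0.31, 0.0], [0.79, -0.61, 0.0], [1.19, -0.92, 0.0], [1.58, -1.22, 0.0], [1.98, -1.53, 0.0], [2.38, -1.83, 0.0], [2.77, -2.14, 0.0], [3.17, -2.44, 0.0]]
-0.04 [[0.4, -0.31, 0.0], [0.79, -0.61, 0.0], [1.19, -0.92, 0.0], [1.58, -1.22, -0.1], [1.98, -1.53, -0.38], [2.38, -1.83, -0.86], [2.77, -2.14, -1.53], [3.17, -2.44, -2.39]]
0.0 [[0.39, -0.3, -1.05], [0.79, -0.61, -2.29], [1.18, -0.91, -3.72], [1.57, -1.21, -5.35], [1.96, -1.51, -7.16], [2.35, -1.82, -9.07], [2.75, -2.12, -10.98], [3.14, -2.43, -12.89]]
0.04 [[0.38, -0.33, -1.91], [0.75, -0.66, -3.82], [1.11, -1.01, -5.73], [1.45, -1.37, -7.64], [1.78, -1.75, -9.55], [2.1, -2.13, -11.46], [2.41, -2.52, -13.37], [2.71, -2.93, -15.28]]
0.08 [[0.28, -0.41, -1.91], [0.55, -0.84, -3.82], [0.8, -1.27, -5.73], [1.04, -1.71, -7.64], [1.26, -2.16, -9.55], [1.47, -2.61, -11.46], [1.66, -3.07, -13.37], [1.84, -3.54, -15.28]]
0.12 [[0.16, -0.47, -1.91], [0.31, -0.95, -3.82], [0.44, -1.43, -5.73], [0.55, -1.92, -7.64], [0.65, -2.41, -9.55], [0.73, -2.9, -11.46], [0.79, -3.4, -13.37], [0.84, -3.9, -15.28]]
0.16 [[0.03, -0.5, -1.91], [0.05, -1.0, -3.82], [0.04, -1.5, -5.73], [0.03, -2.0, -7.64], [-0.01, -2.5, -9.55], [-0.06, -2.99, -11.46], [-0.13, -3.49, -13.37], [-0.22, -3.98, -15.28]]
0.2 [[-0.1, -0.49, -1.91], [-0.22, -0.98, -3.82], [-0.35, -1.46, -5.66], [-0.5, -1.94, -7.3], [-0.67, -2.41, -8.76], [-0.85, -2.88, -10.03], [-1.05, -3.34, -11.1], [-1.27, -3.8, -11.98]]
0.24 [[-0.23, -0.45, -0.69], [-0.47, -0.89, -1.19], [-0.73, -1.32, -1.5], [-1.0, -1.74, -1.62], [-1.29, -2.15, -1.62], [-1.59, -2.56, -1.62], [-1.89, -2.95, -1.62], [-2.2, -3.35, -1.62]]
```

Call:
jog_arm(rows=[[[0.3, -0.23, 0], [0, 0, 0], 0.3], [[0.65, -0.5, 0], [0, 0, 0], 0.3], [[1.05, -0.8, 0], [0, 0, 0], 0.3], [[1.45, -1.1, 0], [0, 0, 0], 0.3], [[1.85, -1.4, 0], [0, 0, 0], 0.3], [[2.3, -1.75, 0], [0, 0, 0], 0.3], [[2.7, -2.05, 0], [0, 0, 0], 0.3], [[3.1, -2.4, 0], [0, 0, 0], 0.3]])

```text
clock: 5.45
position: [0.5461, 0.1653, 0.1298]
ee_rot: [1.012, 2.974, 0.0]
force: [-1.7, 1.1, 0.5]
width: 0.3
gripper_force: 0.9
```

Call:
jog_arm(rows=[[[0.4, -0.3, 0], [0, 0, 0], 0.3], [[0.8, -0.6, 0], [0, 0, 0], 0.3], [[1.2, -0.9, 0], [0, 0, 0], 0.3], [[1.6, -1.2, 0], [0, 0, -0.1], 0.3], [[2.0, -1.5, 0], [0, 0, -0.4], 0.3], [[2.4, -1.85, 0], [0, 0, -0.9], 0.3], [[2.8, -2.15, 0], [0, 0, -1.5], 0.3], [[3.2, -2.45, 0], [0, 0, -2.4], 0.3]])

```text
clock: 6.45
position: [0.5781, 0.1409, 0.1298]
ee_rot: [1.075, 2.952, 0.0]
force: [-1.3, 2.1, 0.5]
width: 0.301
gripper_force: 1.0
```

Run:
```python
from plan import *
o,y,z=now();print(o["position"],y-180,pusher(0.0),o["force"])
```

```text
[0.57809859 0.14085722 0.12977426] -40.02977639455278 (array([0.57797777, 0.14075469]), np.float64(-40.02594147301167)) [-1.31231148  2.10493817  0.45568617]
```

Tracking is excellent, so I go on round the bend.

Call:
jog_arm(rows=[[[0.4, -0.3, 0], [0, 0, -1.0], 0.3], [[0.8, -0.6, 0], [0, 0, -2.3], 0.3], [[1.2, -0.9, 0], [0, 0, -3.7], 0.3], [[1.55, -1.2, 0], [0, 0, -5.3], 0.3], [[1.95, -1.5, 0], [0, 0, -7.2], 0.3], [[2.35, -1.8, 0], [0, 0, -9.1], 0.3], [[2.75, -2.1, 0], [0, 0, -11], 0.3], [[3.15, -2.4, 0], [0, 0, -12.9], 0.3]])

```text
clock: 7.45
position: [0.6095, 0.1168, 0.1297]
ee_rot: [1.402, 2.812, -0.0]
force: [-0.8, 2.4, 0.4]
width: 0.303
gripper_force: 1.2
```

Call:
jog_arm(rows=[[[0.4, -0.35, 0], [0, 0, -1.9], 0.3], [[0.75, -0.65, 0], [0, 0, -3.8], 0.3], [[1.1, -1.0, 0], [0, 0, -5.7], 0.3], [[1.45, -1.35, 0], [0, 0, -7.6], 0.3], [[1.8, -1.75, 0], [0, 0, -9.6], 0.3], [[2.1, -2.15, 0], [0, 0, -11.5], 0.3], [[2.4, -2.5, 0], [0, 0, -13.4], 0.3], [[2.7, -2.95, 0], [0, 0, -15.3], 0.3]])

```text
clock: 8.45
position: [0.6365, 0.0873, 0.1298]
ee_rot: [1.763, 2.6, 0.0]
force: [0.7, 2.1, 1.5]
width: 0.302
gripper_force: 1.1
```

Call:
jog_arm(rows=[[[0.3, -0.4, 0], [0, 0, -1.9], 0.3], [[0.55, -0.85, 0], [0, 0, -3.8], 0.3], [[0.8, -1.25, 0], [0, 0, -5.7], 0.3], [[1.05, -1.7, 0], [0, 0, -7.6], 0.3], [[1.25, -2.15, 0], [0, 0, -9.6], 0.3], [[1.45, -2.6, 0], [0, 0, -11.5], 0.3], [[1.65, -3.05, 0], [0, 0, -13.4], 0.3], [[1.85, -3.55, 0], [0, 0, -15.3], 0.3]])

```text
clock: 9.45
position: [0.6549, 0.0517, 0.1298]
ee_rot: [-2.094, -2.342, 0.0]
force: [0.5, 2.7, 0.1]
width: 0.303
gripper_force: 1.2
```

Run:
```python
from plan import *
o,y,z=now();print(o["position"],y-180,pusher(0.12),o["force"])
```

```text
[0.65487223 0.05172507 0.12975012] -83.59535543608074 (array([0.65482999, 0.05174884]), np.float64(-83.47662361046588)) [0.48997643 2.69761112 0.05032073]
```

Call:
jog_arm(rows=[[[0.15, -0.5, 0], [0, 0, -1.9], 0.3], [[0.3, -0.95, 0], [0, 0, -3.8], 0.3], [[0.45, -1.45, 0], [0, 0, -5.7], 0.3], [[0.55, -1.9, 0], [0, 0, -7.6], 0.3], [[0.65, -2.4, 0], [0, 0, -9.6], 0.3], [[0.75, -2.9, 0], [0, 0, -11.5], 0.3], [[0.8, -3.4, 0], [0, 0, -13.4], 0.3], [[0.85, -3.9, 0], [0, 0, -15.3], 0.3]])

```text
clock: 10.45
position: [0.6634, 0.0126, 0.1298]
ee_rot: [2.387, 2.042, 0.0]
force: [1.2, 1.9, 0.6]
width: 0.299
gripper_force: 1.2
```

Call:
jog_arm(rows=[[[0, -0.5, 0], [0, 0, -1.9], 0.3], [[0, -1.0, 0], [0, 0, -3.8], 0.3], [[0, -1.5, 0], [0, 0, -5.7], 0.3], [[0, -2.0, 0], [0, 0, -7.6], 0.3], [[0, -2.5, 0], [0, 0, -9.6], 0.3], [[-0.05, -3.0, 0], [0, 0, -11.5], 0.3], [[-0.15, -3.5, 0], [0, 0, -13.4], 0.3], [[-0.2, -4.0, 0], [0, 0, -15.2], 0.3]])

```text
clock: 11.45
position: [0.661, -0.0273, 0.1297]
ee_rot: [-2.636, -1.709, 0.0]
force: [-0.8, 4.0, 1.6]
width: 0.303
gripper_force: 1.4
```

Call:
jog_arm(rows=[[[-0.1, -0.5, 0], [0, 0, -1.9], 0.3], [[-0.2, -1.0, 0], [0, 0, -3.8], 0.3], [[-0.35, -1.45, 0], [0, 0, -5.7], 0.3], [[-0.5, -1.95, 0], [0, 0, -7.3], 0.3], [[-0.65, -2.4, 0], [0, 0, -8.8], 0.3], [[-0.85, -2.9, 0], [0, 0, -10], 0.3], [[-1.05, -3.35, 0], [0, 0, -11.1], 0.3], [[-1.25, -3.8, 0], [0, 0, -11.9], 0.3]])

```text
clock: 12.45
position: [0.6486, -0.0653, 0.1297]
ee_rot: [2.798, 1.428, -0.0]
force: [0.0, 3.5, -0.1]
width: 0.296
gripper_force: 1.1
```

Run:
```python
from plan import *
o,y,z=now();print(o["position"],y,pusher(0.24),o["force"])
```

```text
[ 0.64862065 -0.06530615  0.12970067] 54.069848895082096 (array([ 0.64843782, -0.06506699]), np.float64(-126.01688540079147)) [ 0.02010756  3.50774736 -0.06170161]
```

Call:
jog_arm(rows=[[[-0.25, -0.45, 0], [0, 0, -0.7], 0.3], [[-0.5, -0.9, 0], [0, 0, -1.2], 0.3], [[-0.75, -1.3, 0], [0, 0, -1.5], 0.3], [[-1.0, -1.75, 0], [0, 0, -1.6], 0.3], [[-1.3, -2.15, 0], [0, 0, -1.6], 0.3], [[-1.55, -2.5, 0], [0, 0, -1.6], 0.3], [[-1.75, -2.75, 0], [0, 0, -1.6], 0.3], [[-1.9, -2.95, 0], [0, 0, -1.6], 0.3]])

```text
clock: 13.45
position: [0.6296, -0.0946, 0.1297]
ee_rot: [-2.817, -1.39, -0.0]
force: [-0.1, 2.5, 0.6]
width: 0.3
gripper_force: 1.2
```

Run:
```python
from plan import *
from cell import arm
from h import cloud
import cv2
o,y,z=now();print(o["position"],y,pusher(0.275),o["force"])
im=arm.get_image("scene")["img"][:,:,::-1];
cv2.imwrite("pics/s2.png",cv2.resize(im[200:360,210:430],None,fx=3.5,fy=3.5,interpolation=cv2.INTER_CUBIC))
```

```text
[ 0.62963909 -0.09463387  0.12973446] 52.52166481825 (array([ 0.62951503, -0.09458166]), np.float64(-127.64)) [-0.10394055  2.52053697  0.5738983 ]
```

View pics/s2.png

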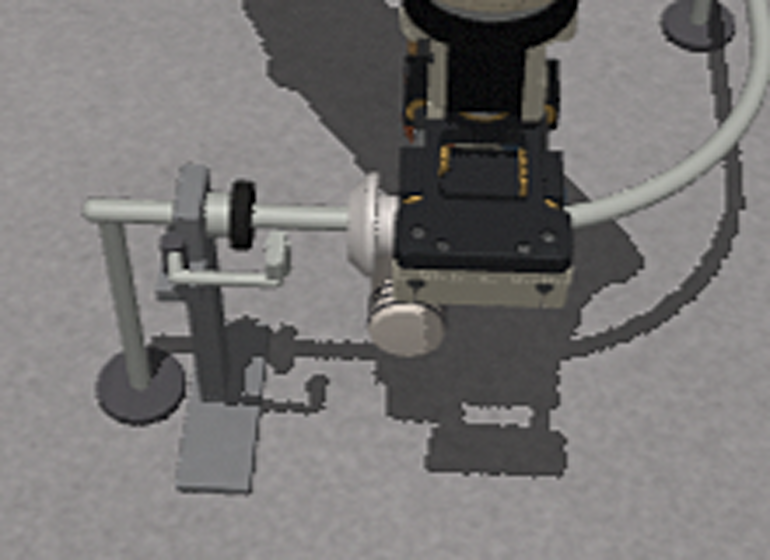

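The carriage is on the dock leg, with its nose at about x=350 and the black buffer at about x=254 in the crop. That is a gap of roughly 50 mm, as expected, and the roller at (277,255) is still closed. I advance 30 mm, then slow down.

Call:
jog_arm(rows=[[[-0.2, -0.25, 0], [0, 0, 0], 0.3], [[-0.45, -0.55, 0], [0, 0, 0], 0.3], [[-0.7, -0.9, 0], [0, 0, 0], 0.3], [[-0.95, -1.25, 0], [0, 0, 0], 0.3], [[-1.2, -1.6, 0], [0, 0, 0], 0.3], [[-1.45, -1.9, 0], [0, 0, 0], 0.3], [[-1.65, -2.15, 0], [0, 0, 0], 0.3], [[-1.8, -2.35, 0], [0, 0, 0], 0.3]])

```text
clock: 14.5
position: [0.6116, -0.1182, 0.1298]
ee_rot: [2.817, 1.39, 0.0]
force: [1.4, 1.9, 1.0]
width: 0.301
gripper_force: 1.2
```

Call:
jog_arm(rows=[[[-0.06, -0.08, 0], [0, 0, 0], 0.3], [[-0.12, -0.16, 0], [0, 0, 0], 0.3], [[-0.18, -0.24, 0], [0, 0, 0], 0.3], [[-0.24, -0.32, 0], [0, 0, 0], 0.3], [[-0.3, -0.4, 0], [0, 0, 0], 0.3], [[-0.36, -0.48, 0], [0, 0, 0], 0.3], [[-0.42, -0.56, 0], [0, 0, 0], 0.3], [[-0.48, -0.64, 0], [0, 0, 0], 0.3]])

```text
clock: 15.5
position: [0.6072, -0.1226, 0.1298]
ee_rot: [-2.815, -1.392, -0.002]
force: [0.8, 6.7, 0.4]
width: 0.3
gripper_force: 3.1
```

Call:
jog_arm(rows=[[[-0.06, -0.08, 0], [0, 0, 0], 0.3], [[-0.12, -0.16, 0], [0, 0, 0], 0.3], [[-0.18, -0.24, 0], [0, 0, 0], 0.3], [[-0.24, -0.32, 0], [0, 0, 0], 0.3]])

```text
clock: 16.0
position: [0.6046, -0.1265, 0.1297]
ee_rot: [-2.816, -1.391, -0.001]
force: [0.7, 4.4, -0.2]
width: 0.297
gripper_force: 2.1
```

Call:
jog_arm(rows=[[[-0.06, -0.08, 0], [0, 0, 0], 0.3], [[-0.12, -0.16, 0], [0, 0, 0], 0.3], [[-0.18, -0.24, 0], [0, 0, 0], 0.3], [[-0.24, -0.32, 0], [0, 0, 0], 0.3]])

```text
clock: 16.5
position: [0.6021, -0.1311, 0.1298]
ee_rot: [2.817, 1.39, -0.0]
force: [0.2, 2.7, 0.9]
width: 0.301
gripper_force: 1.3
```

Call:
jog_arm(rows=[[[-0.06, -0.08, 0], [0, 0, 0], 0.3], [[-0.12, -0.16, 0], [0, 0, 0], 0.3], [[-0.18, -0.24, 0], [0, 0, 0], 0.3], [[-0.24, -0.32, 0], [0, 0, 0], 0.3]])

```text
clock: 17.0
position: [0.6, -0.1339, 0.1299]
ee_rot: [2.817, 1.39, 0.001]
force: [0.9, 2.4, 0.7]
width: 0.298
gripper_force: 1.3
```

Call:
jog_arm(rows=[[[-0.06, -0.08, 0], [0, 0, 0], 0.3], [[-0.12, -0.16, 0], [0, 0, 0], 0.3], [[-0.18, -0.24, 0], [0, 0, 0], 0.3]])

```text
clock: 17.38
position: [0.5982, -0.1358, 0.1297]
ee_rot: [-2.817, -1.39, -0.001]
force: [1.4, 6.2, -0.6]
width: 0.297
gripper_force: 2.8
```

Call:
jog_arm(rows=[[[-0.06, -0.08, 0], [0, 0, 0], 0.3], [[-0.12, -0.16, 0], [0, 0, 0], 0.3]])

```text
clock: 17.62
position: [0.5972, -0.137, 0.1297]
ee_rot: [-2.816, -1.391, -0.002]
force: [2.4, 6.6, -0.3]
width: 0.302
gripper_force: 3.1
```

Call:
jog_arm(rows=[[[-0.06, -0.08, 0], [0, 0, 0], 0.3], [[-0.12, -0.16, 0], [0, 0, 0], 0.3]])

```text
clock: 17.88
position: [0.5961, -0.1384, 0.1298]
ee_rot: [-2.816, -1.391, -0.002]
force: [3.0, 6.8, -0.9]
width: 0.297
gripper_force: 3.4
```

Call:
jog_arm(rows=[[[-0.06, -0.08, 0], [0, 0, 0], 0.3], [[-0.12, -0.16, 0], [0, 0, 0], 0.3]])

```text
clock: 18.12
position: [0.595, -0.1398, 0.1298]
ee_rot: [-2.816, -1.391, -0.003]
force: [2.6, 6.9, -1.3]
width: 0.3
gripper_force: 3.7
```

Call:
jog_arm(rows=[[[-0.06, -0.08, 0], [0, 0, 0], 0.3], [[-0.06, -0.08, 0], [0, 0, 0], 0.3]])

```text
clock: 18.38
position: [0.5946, -0.1403, 0.1298]
ee_rot: [-2.816, -1.391, -0.003]
force: [3.1, 7.5, -1.4]
width: 0.302
gripper_force: 4.0
```

Run:
```python
from cell import arm
import cv2
im=arm.get_image("scene")["img"][:,:,::-1];print(arm.observe()["clock"])
cv2.imwrite("pics/s3.png",cv2.resize(im[225:325,225:345],None,fx=5,fy=5,interpolation=cv2.INTER_CUBIC))
```

```text
18.425
```

View pics/s3.png

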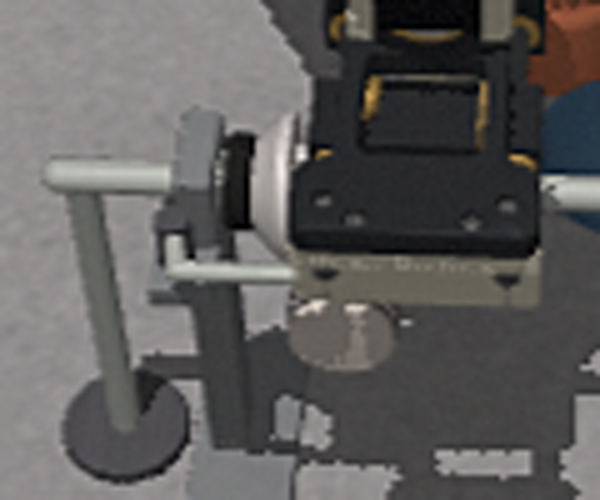

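The nose is on the buffer, pressed about 7 mm at 8 N. The gripper hides the roller. I push 1.2 mm more for certainty, then back off slowly and look.

Call:
jog_arm(rows=[[[-0.04, -0.05, 0], [0, 0, 0], 0.3], [[-0.08, -0.1, 0], [0, 0, 0], 0.3], [[-0.08, -0.1, 0], [0, 0, 0], 0.3]])

```text
clock: 18.8
position: [0.5945, -0.1403, 0.13]
ee_rot: [-2.815, -1.392, -0.006]
force: [5.8, 10.7, -1.9]
width: 0.298
gripper_force: 5.6
```

Call:
jog_arm(rows=[[[0.1, 0.13, 0], [0, 0, 0], 0.3], [[0.2, 0.26, 0], [0, 0, 0], 0.3], [[0.3, 0.4, 0], [0, 0, 0], 0.3], [[0.45, 0.6, 0], [0, 0, 0], 0.3], [[0.65, 0.85, 0], [0, 0, 0], 0.3], [[0.9, 1.15, 0], [0, 0, 0], 0.3], [[1.15, 1.5, 0], [0, 0, 0], 0.3], [[1.4, 1.8, 0], [0, 0, 0], 0.3]])

```text
clock: 19.8
position: [0.6071, -0.1251, 0.1297]
ee_rot: [2.817, 1.39, -0.0]
force: [0.6, 0.9, -0.7]
width: 0.301
gripper_force: 0.0
```

Call:
jog_arm(rows=[[[0, 0, 1.5], [0, 0, 0], 0.3], [[0, 0, 4], [0, 0, 0], 0.3], [[0, 0, 8], [0, 0, 0], 0.3], [[0, 2, 13], [0, 0, 0], 0.3], [[-3, 3, 18], [0, 0, 0], 0.3], [[-7, 4, 20], [0, 0, 0], 0.3], [[-11, 4, 20], [0, 0, 0], 0.3], [[-14, 4, 20], [0, 0, 0], 0.3]])

```text
clock: 20.8
position: [0.4655, -0.0849, 0.3313]
ee_rot: [2.816, 1.39, 0.002]
force: [-0.3, -1.4, 0.3]
width: 0.301
gripper_force: 0.0
```

Run:
```python
from plan import *
from cell import arm
from h import cloud
import cv2
im=arm.get_image("scene")["img"][:,:,::-1];
cv2.imwrite("pics/s4.png",cv2.resize(im[205:345,205:385],None,fx=4.2,fy=4.2,interpolation=cv2.INTER_CUBIC))
im=arm.get_image("top");W=cloud(im);L=(W[...,:2]-O)@R;m=(im["depth"]>0)&(W[...,2]>.168)&(W[...,2]<.185)&(abs(L[...,0]-.15)<.03)&(L[...,1]<0)&(L[...,1]>-.18)
print(np.histogram(L[m][:,1],bins=np.arange(-.16,0,.005)))
```

```text
(array([ 0,  0, 12, 28, 29,  0,  0,  1,  0,  1,  9,  4,  0,  0,  0,  0,  0,
        0,  0,  0,  0,  0,  0,  0,  0,  0,  0,  0,  0,  0,  0]), array([-0.16 , -0.155, -0.15 , -0.145, -0.14 , -0.135, -0.13 , -0.125,
       -0.12 , -0.115, -0.11 , -0.105, -0.1  , -0.095, -0.09 , -0.085,
       -0.08 , -0.075, -0.07 , -0.065, -0.06 , -0.055, -0.05 , -0.045,
       -0.04 , -0.035, -0.03 , -0.025, -0.02 , -0.015, -0.01 , -0.005]))
```

View pics/s4.png

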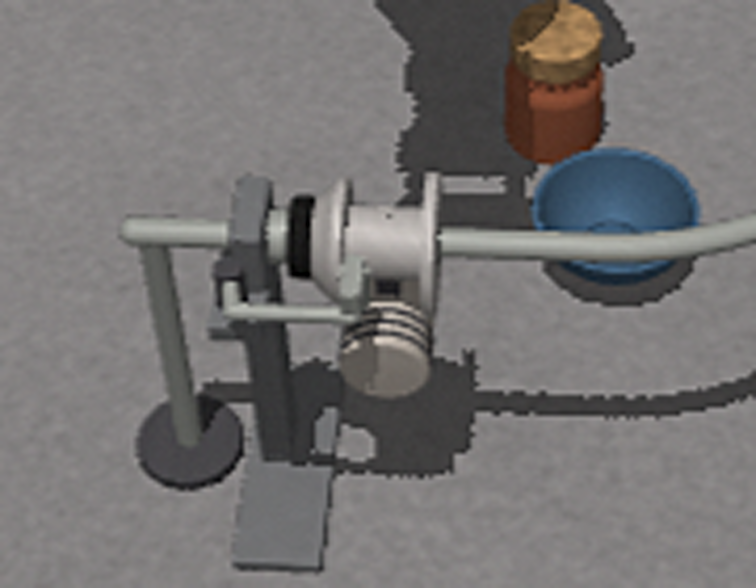

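The roller at (352,283) sits behind the front flange, with the lever back parallel to the rail. The nose still rests on the buffer, and the bowl and jar are untouched. The arm is clear, so I hand in.

```bash
python3 -c "
from cell import arm
print(arm.sign_off())"
```

```text
the job is handed in; nothing more can be done
None
```

The carriage is docked: the catch has closed behind its front flange, it stayed against the buffer after I let go, pushes read at most about 12 N, and I handed the job in at about 21 s; the bowl and jar look untouched, and I never went near the paint pot.

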